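Put the cut wax sprue bars into their trays by length

ROBOT

A 6-joint arm with a two-finger parallel gripper is mounted at the origin on the work surface. World frame = base frame: x ahead of the robot, y to its left, z up, the work surface at z = 0. Lengths are in m, angles in rad, forces in N, time in s.
With the tool pointing down it reaches from about 0.325 to 0.9 m from the base axis. Payload 3.5 kg.
Tool frame: the origin (TCP) lies on the mounting face of the last link; the fingertips stand 173 mm ahead of it and the grasp point (between the pads) lies 155 mm ahead of it; z points along the fingers, y is the line along which they close (so a half turn about z gives the same grasp; the last joint's range is limited). The gripper opens to 85 mm and grips with 20 to 120 N. Pads are 22 mm wide; open, the fingers measure 114 mm over their backs; the gripper's body (76 mm by 85 mm) begins 54 mm behind the grasp point. The pads swing forward as they close: fully open they stand 13 mm farther back than shut.
Start: joints at [1.059, 0.276, -0.026, 1.268, 0, 1.467], TCP at [0.248, 0.573, 0.405] pointing down, gripper open.
Joint ranges: [-3.12, 3.12], [-0.85, 1.88], [-1.08, 1.24], [-1.95, 2.15], [-1.57, 1.53], [-3.14, 3.14]. Speed limits (rad/s): [2.57, 2.57, 3.14, 3.14, 3.14, 3.14].

INTERFACE

Orientations are given as a unit quaternion [w, x, y, z].
In Python, from workcell import manip gives the robot as it stands. The module is installed in compiled form; this text tells all that it offers.
- The arm moves only by the tool apply_moves, never from a script. Its argument "rows" is a list of rows, each an object of numbers: "wx", "wy", "wz": the turn, a rotation vector about the tool's x, y, z normalised to -1 to 1, where 1 is 90 degrees; "tx", "ty", "tz": the shift along the tool's x, y, z normalised to -1 to 1, where 1 is 0.2 m; "jaw": the closure, from 0 (fully open) to 1 (shut). A call has 1 to 5 rows; each row shifts and turns the commanded pose from where the row before left it, along the tool's axes as they then stand; what a row does not reach is not made up. A row lasts 1/8 s, in which the tool goes at most 62.5 mm and 10.7 degrees, less where a joint would pass 70% of its speed; a pose out of reach is approached as far as the arm can. A call with a number of a shift or a turn outside -1 to 1 is refused whole. A call with a gripper value outside its range is refused whole. The fingers move at their own pace and stop on an object; "grip_force" is the grip in N (left out, the last holds). Time passes only in rows, so rows that do not move let the fingers close. It gives the time, the measured TCP pose, the force, the opening and the grip force at its end, in the units of the state.
- manip.observe(): the state, without advancing time (a new reading comes with each control period).
- manip.read_camera(name): name is "scene" or "side" or "wrist"; returns (picture, depth): 420x560x3 uint8, red, green, blue; 420x560 float32, m along the optical axis (not along the pixel's ray), 0 where there is no reading.
- manip.camera_params(name): a dict with "fx", "fy", "cx", "cy" (pixels), "R" (3x3) and "t" (3): a world point X has camera coordinates R X + t. Camera axes: x right, y down, z forward; pixel columns grow to the right and rows downward; lengths in m; the calibration is good to about 2 mm. A picture is of the moment at which its call begins: read the wrist's pose just before it. camera_params takes no time and is no camera call; for the wrist camera it gives the pose at the moment of the call.
- manip.hand_in(): hands the job in; it is judged then, once.
Trained networks look in the newest picture that a camera, given by its name, has taken for a name from the list of things; names that differ only in an ending like _2 or _b are one class to them, and where a whole thing is asked for, a point or a joint stands for the part that bears it (a point fixed in the world has none). Each returns a list of dicts, best first, with "conf" (0 to 1); they miss things now and then, are a little off and sometimes report something else, mostly with a low value. They report only what shows in the picture. A call takes as long as a camera call. They do not tell look-alikes from the thing itself.
- manip.boxes_of(target, camera): "bbox" ([left, top, right, bottom] in pixels, round what is visible of it).
- manip.silhouettes(target, camera): "region" (420x560 bool, what is visible of it) and "bbox" ([left, top, right, bottom] in pixels, round what is visible of it).
The state is a dict: "clock": time; "joint_positions": joint angles; "joint_vel": joint speeds; "joint_torque": joint torques, N m; "eef_pos": TCP position; "tcp_rot": TCP orientation; "force": force on the tool from outside, world axes, zero at the start; "torque": the same for the moment, N m; "opening": opening from 0.0 (shut) to 1.0 (fully open); "grasp_force": force on a finger pad.
Only numpy, scipy, OpenCV 4.12 (cv2) and the standard library are available. Lean on these libraries where they do the work, as an engineer would, in place of code of your own. Each camera call takes 0.05 s, during which the arm holds its last target. There are 200 camera calls.

TASK

Put the three green wax bars away by length: the long one in the long blue tray, the medium one in the medium tray and the short one in the short tray, each lying flat on the tray's floor inside its rim. Set them down rather than dropping them, because wax chips, and leave the red bars, the jar and the spatula where they are.

Things in the scene. Friction and masses are not known exactly. Their poses are not given: they have to be found in the camera images.
- bar_long: the long dark-green wax bar: a square bar 120 x 24 x 24 mm, 66 g (up to 30% more or less), lying flat and loose on the bench. Origin at the centre of the bar (12 mm above what it lies on); its x axis runs along its length, z up. Both ends and all sides are alike
- bar_medium: the medium dark-green wax bar: a square bar 90 x 24 x 24 mm, 49 g (up to 30% more or less), lying flat and loose on the bench. Origin at the centre of the bar (12 mm above what it lies on); its x axis runs along its length, z up. Both ends and all sides are alike
- bar_short: the short dark-green wax bar: a square bar 60 x 24 x 24 mm, 33 g (up to 30% more or less), lying flat and loose on the bench. Origin at the centre of the bar (12 mm above what it lies on); its x axis runs along its length, z up. Both ends and all sides are alike
- tray_long: the long blue plastic tray, fixed to the bench, made for the long green bar: outside 148 x 52 mm, inside 140 x 44 mm, floor 3 mm thick, walls 4 mm thick, rim 10 mm above the bench. Origin on the bench under the tray's centre; its x axis runs along its length, z up
- tray_medium: the medium blue plastic tray, fixed to the bench, made for the medium green bar: outside 118 x 52 mm, inside 110 x 44 mm, floor 3 mm thick, walls 4 mm thick, rim 10 mm above the bench. Origin on the bench under the tray's centre; its x axis runs along its length, z up
- tray_short: the short blue plastic tray, fixed to the bench, made for the short green bar: outside 88 x 52 mm, inside 80 x 44 mm, floor 3 mm thick, walls 4 mm thick, rim 10 mm above the bench. Origin on the bench under the tray's centre; its x axis runs along its length, z up
- red_a: a red hard-wax bar 90 x 24 x 24 mm, loose, not part of the job. Origin at the centre of the bar, x axis along its length, z up
- red_b: a red hard-wax bar 90 x 24 x 24 mm, loose, not part of the job. Origin at the centre of the bar, x axis along its length, z up
- jar: closed jar with a paper label and steel cap, 64 mm across and 85 mm high, standing loose at the right side of the work; not part of the job. Origin at the centre of its underside
- spatula: wax spatula about 200 mm long lying flat and loose at the left side of the work, roughly along the bench's x direction; not part of the job. Origin on the bench near the middle of the tool, x axis along it towards the blade
Things that resemble listed ones, but are neither listed nor needed, are in the scene too. What is shaped like the bar_medium but purple is not meant.

How it is judged:
By the outcome, as a careful person would: the job done as asked, in the order asked, and still so for the second after the job is handed in, with the robot touching nothing.
It also fails if it takes over 109 s, if anything falls off the work surface, if the arm or the gripper's body presses on something with over 40 N, if the wrist force passes 120 N, or if a joint passes its speed limit or range.

## Working session

There is one attempt and no reset: what is moved stays moved. The work goes in short steps, Python scripts to look and compute and a tool call to move; the robot and the scene stay as the last step left them, time stands still between calls to the robot, and variables do not carry over. Pictures are saved under pics/ and viewed, at most 14 in all, crops included, and the job is handed in when it is done.

Besides the shell and the picture viewer there is one more tool, called by a JSON object that holds its "name" and its "arguments", one argument or row to a line. apply_moves: Moves the arm, as the interface text tells. Its arguments: {"type":"object","properties":{"rows":{"type":"array","items":{"type":"object","properties":{"wx":{"type":"number"},"wy":{"type":"number"},"wz":{"type":"number"},"tx":{"type":"number"},"ty":{"type":"number"},"tz":{"type":"number"},"jaw":{"type":"number"}}}},"grip_force":{"type":"number"}},"required":["rows"]}

```bash
mkdir -p pics
python3 - <<'E'
from workcell import manip
import cv2,numpy as np
s=manip.observe();print({k:np.round(v,3) for k,v in s.items()})
for c in ("scene","side"):
    p,d=manip.read_camera(c);cv2.imwrite(f"pics/{c}0.png",p[:,:,::-1]);np.save(f"{c}_d.npy",d);np.save(f"{c}_p.npy",p)
    k=manip.camera_params(c);print(c,k)
E
```

```text
{'clock': np.float64(0.0), 'joint_positions': array([ 1.059,  0.277, -0.028,  1.268,  0.   ,  1.467]), 'joint_vel': array([ 0.001, -0.   , -0.001,  0.   , -0.001,  0.   ]), 'joint_torque': array([-2.0000e-03, -4.4551e+01,  2.9520e+01,  1.6000e-02, -0.0000e+00,
        0.0000e+00]), 'eef_pos': array([0.248, 0.573, 0.404]), 'tcp_rot': array([-0.   ,  0.203,  0.979, -0.001]), 'force': array([-0.305,  0.227,  0.598]), 'torque': array([ 0.044, -0.003,  0.012]), 'grasp_force': np.float64(0.0), 'opening': np.float64(0.993)}
scene {'fx': 428.1564084984836, 'fy': 428.1564084984836, 'cx': 281.711159469833, 'cy': 210.7942180337326, 'R': array([[ 0.2046239 ,  0.97882453,  0.00562055],
       [ 0.68579146, -0.13926325, -0.71434992],
       [-0.6984405 ,  0.15002759, -0.6997661 ]]), 't': array([-0.08581105, -0.29945338,  1.46489213])}
side {'fx': 398.631692703392, 'fy': 398.631692703392, 'cx': 273.8353822772119, 'cy': 218.8796492937786, 'R': array([[ 0.8001212 , -0.59940053,  0.02291438],
       [-0.3218146 , -0.46119118, -0.82688455],
       [ 0.50620294,  0.65423367, -0.56190469]]), 't': array([-0.39443048,  0.18352217,  0.79165855])}
```

View pics/scene0.png

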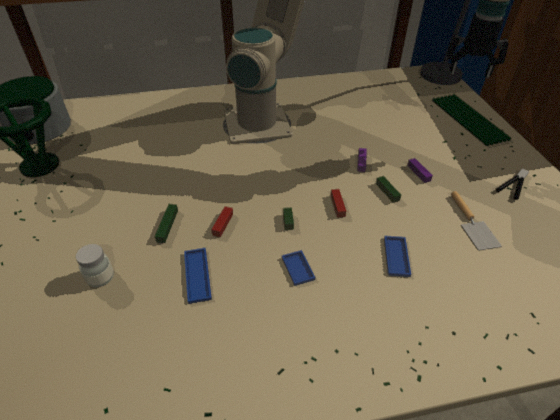

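View pics/side0.png

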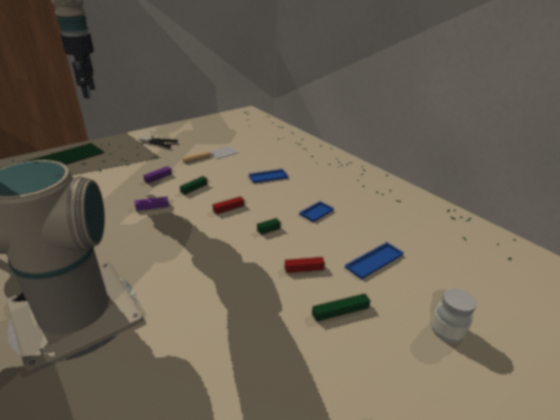

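Scene picture: green bars at (167,223) long, (288,218) short and (388,188) medium. Red bars are at (222,221) and (338,203), purple look-alikes at (362,160) and (420,170). Trays are at (198,275) long, (298,267) short and (397,256) medium. The side picture agrees: green bars at (341,307), (269,226) and (194,185).

```bash
cat > h.py <<'E'
from workcell import manip
import cv2,numpy as np
def world(c,k,d,m):
    v,u=np.nonzero(m&(d>0)); z=d[v,u]
    X=np.stack([(u-k["cx"])/k["fx"]*z,(v-k["cy"])/k["fy"]*z,z],1)
    return (X-k["t"])@k["R"]
def plane(k,m,h):  # rays of the mask met with plane z=h
    v,u=np.nonzero(m); r=np.stack([(u-k["cx"])/k["fx"],(v-k["cy"])/k["fy"],np.ones(len(u))],1)@k["R"]
    o=-k["R"].T@k["t"]; return o+r*((h-o[2])/r[:,2])[:,None]
def rect(P):
    (x,y),(a,b),t=cv2.minAreaRect(P[:,:2].astype(np.float32))
    if a<b:a,b,t=b,a,t+90
    return np.round([x,y,a,b,(t+90)%180-90],4)
E
python3 - <<'E'
from h import *
for c in ("scene","side"):
    p,d=manip.read_camera(c);k=manip.camera_params(c)
    for n in ("bar_long","bar_medium","bar_short","tray_long","tray_medium","tray_short","red_a","jar","spatula"):
        for r in manip.silhouettes(n,c)[:3]:
            m=r["region"];P=world(c,k,d,m)
            if len(P)<20: print(c,n,"few");continue
            zt=np.percentile(P[:,2],95); 
            T=P[P[:,2]>zt-.008] if "bar" in n or 'red' in n else P
            print(c,n,round(r["conf"],2),np.round(r["bbox"]),p[m].mean(0).astype(int),len(P),"zt",round(zt,4),"zmin",round(np.percentile(P[:,2],5),4),rect(T))
E
```

```text
scene bar_long 0.57 [153. 205. 177. 241.] [35 51 28] 469 zt 0.0268 zmin 0.0033 [  0.4332  -0.3076   0.1209   0.0258 -18.6669]
scene bar_medium 0.83 [408. 160. 433. 182.] [62 37 61] 330 zt 0.0269 zmin 0.0031 [ 0.3625  0.4268  0.0889  0.0261 10.0536]
scene bar_medium 0.78 [376. 177. 401. 201.] [37 47 28] 320 zt 0.0268 zmin 0.0047 [ 0.4218  0.3034  0.0922  0.0255 10.4643]
scene bar_medium 0.73 [283. 250. 315. 287.] [46 60 92] 714 zt 0.0121 zmin 0.0019 [ 6.3580e-01 -6.5000e-03  9.1500e-02  5.3600e-02  7.6071e+00]
scene bar_short 0.73 [284. 207. 295. 229.] [44 54 33] 211 zt 0.027 zmin 0.0064 [ 4.7870e-01  3.2000e-03  6.3500e-02  2.3600e-02 -7.6231e+00]
scene tray_medium 0.95 [383. 235. 411. 280.] [48 61 91] 902 zt 0.0124 zmin 0.002 [  0.642    0.2405   0.1363   0.0573 -19.146 ]
scene tray_short 0.78 [280. 250. 313. 289.] [52 64 92] 780 zt 0.012 zmin 0.0009 [ 6.3000e-01 -3.9000e-03  1.0210e-01  6.0500e-02  7.4864e+00]
scene red_a 0.93 [212. 205. 231. 238.] [95 34 26] 311 zt 0.0269 zmin 0.0077 [ 4.57000e-01 -1.66100e-01  8.86000e-02  2.38000e-02 -3.00061e+01]
scene red_a 0.67 [329. 189. 347
[... 1401 characters left out ...]
0.0119 zmin 0.0017 [ 6.4020e-01 -5.5000e-03  1.0570e-01  5.4600e-02  7.7955e+00]
side tray_short 0.41 [181. 146. 235. 160.] [134 121 105] 344 zt 0.0198 zmin 0.0019 [ 0.5716  0.4873  0.1965  0.0782 -9.8999]
side red_a 0.84 [284. 251. 327. 269.] [92 34 29] 565 zt 0.0262 zmin 0.0046 [ 4.53000e-01 -1.65900e-01  9.05000e-02  2.67000e-02 -2.77421e+01]
side red_a 0.62 [210. 200. 244. 213.] [88 37 31] 348 zt 0.0264 zmin 0.0032 [ 0.4433  0.1494  0.0859  0.0283 -8.5214]
side jar 0.91 [428. 285. 475. 341.] [115 111 103] 1780 zt 0.0867 zmin 0.0094 [ 0.6064 -0.4393  0.167   0.0637 29.5488]
side spatula 0.84 [181. 144. 236. 161.] [132 119 103] 325 zt 0.0194 zmin 0.0019 [0.574  0.4739 0.2076 0.0673 2.3896]
```

```bash
cat >> h.py <<'E'
from scipy.optimize import minimize
DIM=dict(bar_long=(.12,.024,.024),bar_medium=(.09,.024,.024),bar_short=(.06,.024,.024),tray_long=(.148,.052,.01),tray_medium=(.118,.052,.01),tray_short=(.088,.052,.01))
def mask(p,n):
    q=cv2.cvtColor(p,cv2.COLOR_RGB2HSV).astype(int); H,S,V=q[...,0],q[...,1],q[...,2]
    return (H>98)&(H<125)&(S>100) if "tray" in n else (H>40)&(H<90)&(S>70)&(V<130)
def corners(n,x,y,t,z0=0):
    l,w,h=DIM[n]; c,s=np.cos(t),np.sin(t)
    return np.array([[x+c*a*l/2-s*b*w/2,y+s*a*l/2+c*b*w/2,z0+g*h] for a in(-1,1) for b in(-1,1) for g in(0,1)])
def fit(n,g,views,z0=0):
    # views: (params, mask); maximise IoU of the box outline
    def ov(k,m,q):
        X=corners(n,*q,z0)@k["R"].T+k["t"]; u=X[:,:2]/X[:,2:]*[k["fx"],k["fy"]]+[k["cx"],k["cy"]]
        im=np.zeros(m.shape,np.uint8); hull=cv2.convexHull(u.astype(np.float32))
        cv2.fillConvexPoly(im,np.round((hull)*16*4).astype(np.int32)//4,255,cv2.LINE_AA,4); w=im/255.
        b=cv2.boundingRect(hull); e=12; sl=np.s_[max(0,b[1]-e):b[1]+b[3]+e,max(0,b[0]-e):b[0]+b[2]+e]
        w,mm=w[sl],m[sl]; return np.minimum(w,mm).sum()/np.maximum(w,mm).sum()
    f=lambda q:-sum(ov(k,m,(q[0],q[1],q[2])) for k,m in views)/len(views)
    S=np.array([g]+[np.add(g,d) for d in((.012,0,0),(0,.012,0),(0,0,.15))])
    r=minimize(f,g,method="Nelder-Mead",options=dict(initial_simplex=S,xatol=1e-4,fatol=1e-4))
    return r.x,-r.fun
E
python3 - <<'E'
from h import *
G=dict(bar_long=(.431,-.308,-18),bar_medium=(.42,.303,11),bar_short=(.477,.003,-7),tray_long=(.606,-.242,0),tray_medium=(.645,.241,-19),tray_short=(.637,-.005,8))
K={c:manip.camera_params(c) for c in("scene","side")}; I={c:np.load(c+"_p.npy") for c in K}
for n,g in G.items():
    g=(g[0],g[1],np.radians(g[2]))
    for cs in (["scene"],["side"],["scene","side"]):
        q,s=fit(n,g,[(K[c],mask(I[c],n).astype(float)) for c in cs]); print(n,cs,np.round(q[:2],4),round(np.degrees(q[2]),1),round(s,3))
p=I["scene"][140:310,130:450,::-1].copy();cv2.imwrite("pics/crop1.png",cv2.resize(p,None,fx=2.4,fy=2.4,interpolation=cv2.INTER_CUBIC))
E
```

```text
bar_long ['scene'] [ 0.4253 -0.3077] -13.5 0.71
bar_long ['side'] [ 0.4336 -0.3068] -12.8 0.739
bar_long ['scene', 'side'] [ 0.4283 -0.3075] -13.8 0.72
bar_medium ['scene'] [0.4147 0.3099] -0.5 0.464
bar_medium ['side'] [0.4225 0.3086] 27.5 0.615
bar_medium ['scene', 'side'] [0.4175 0.3076] 16.2 0.502
bar_short ['scene'] [0.4669 0.0079] -13.1 0.543
bar_short ['side'] [0.4789 0.005 ] 15.4 0.642
bar_short ['scene', 'side'] [0.473  0.0068] -12.3 0.565
tray_long ['scene'] [ 0.6048 -0.2429] 1.4 0.859
tray_long ['side'] [ 0.6125 -0.2403] 3.4 0.777
tray_long ['scene', 'side'] [ 0.606  -0.2418] 1.9 0.812
tray_medium ['scene'] [0.6435 0.2408] -19.3 0.688
tray_medium ['side'] [0.6466 0.2436] -19.6 0.618
tray_medium ['scene', 'side'] [0.6441 0.2415] -18.6 0.652
tray_short ['scene'] [ 0.6316 -0.0052] 4.0 0.685
tray_short ['side'] [ 0.641  -0.0044] 16.4 0.673
tray_short ['scene', 'side'] [ 0.6339 -0.0064] 11.9 0.667
```

View pics/crop1.png

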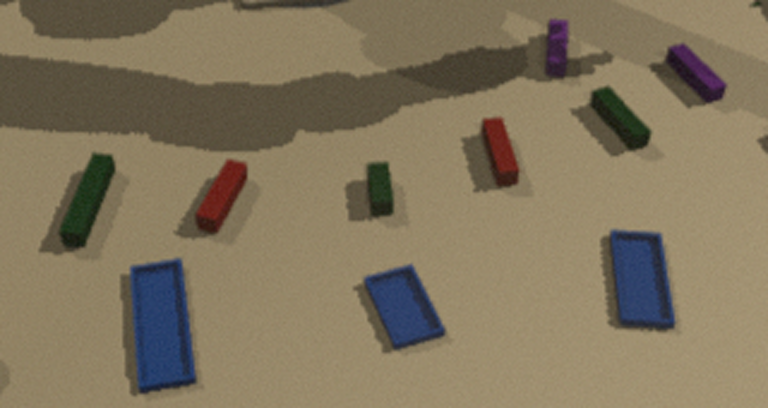

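The crop confirms the choice: dark green at crop (88,200) long, (620,118) medium and (379,188) short. Red (220,195) and (500,150) and purple (557,48) and (697,73) are rejected. The wrist camera will refine the poses.

{"name": "apply_moves", "arguments": {
  "rows": [
    {"wz": -0.0867,"jaw": 0.3},
    {"wz": -0.0867,"jaw": 0.3},
    {"wz": -0.0867,"jaw": 0.3},
    {"tx": -0.18,"ty": -0.202,"jaw": 0.3},
    {"tx": -0.18,"ty": -0.202,"jaw": 0.3}
  ]
}}

```text
schema error: expected keys wx, wy, wz, tx, ty, tz, jaw
```

{"name": "apply_moves", "arguments": {
  "rows": [
    {"tx": -0.18,"ty": -0.202,"jaw": 0.3},
    {"tx": -0.18,"ty": -0.202,"jaw": 0.3},
    {"tx": -0.18,"ty": -0.202,"jaw": 0.3},
    {"tx": -0.18,"ty": -0.202,"jaw": 0.3},
    {"tx": -0.18,"ty": -0.202,"jaw": 0.3}
  ]
}}

```text
schema error: expected keys wx, wy, wz, tx, ty, tz, jaw
```

{"name": "apply_moves", "arguments": {
  "rows": [
    {"jaw": 0.3},
    {"jaw": 0.3}
  ]
}}

```text
schema error: expected keys wx, wy, wz, tx, ty, tz, jaw
```

```bash
cat >> h.py <<'E'
def see(tag):
    k=manip.camera_params("wrist"); p,d=manip.read_camera("wrist")
    cv2.imwrite(f"pics/{tag}.png",p[:,:,::-1]); np.savez(tag,p=p,d=d,**k)
    s=manip.observe(); print("tcp",np.round(s["eef_pos"],4),np.round(s["tcp_rot"],4),"op",round(s["opening"],3)); return k,p,d
E
python3 - <<'E'
from h import *
k,p,d=see("w1"); print(k,-k["R"].T@k["t"])
E
```

```text
tcp [0.2485 0.5735 0.4047] [-0.      0.203   0.9792  0.    ] op 0.999
{'fx': 374.63915385639615, 'fy': 374.63915385639615, 'cx': 278.919264419363, 'cy': 209.10125465538047, 'R': array([[ 3.96726490e-01,  9.17936567e-01, -7.41667108e-04],
       [ 8.74854681e-01, -3.77861896e-01,  3.03067113e-01],
       [ 2.77916137e-01, -1.20883603e-01, -9.52968927e-01]]), 't': array([-0.62540093, -0.03960308,  0.38042563])} [0.17703364 0.60510111 0.37407236]
```

View pics/w1.png

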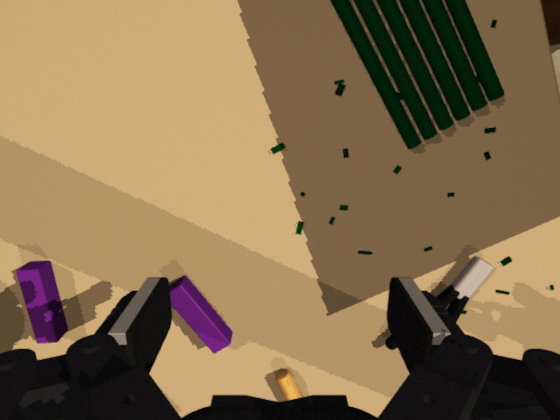

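All seven keys are required, so nothing moved. The wrist picture from the start shows only the purple bars at (42,300) and (200,313), with the fingers below.

{"name": "apply_moves", "arguments": {
  "rows": [
    {"wx": 0,"wy": 0,"wz": -0.0867,"tx": 0,"ty": 0,"tz": 0,"jaw": 0.3},
    {"wx": 0,"wy": 0,"wz": -0.0867,"tx": 0,"ty": 0,"tz": 0,"jaw": 0.3},
    {"wx": 0,"wy": 0,"wz": -0.0867,"tx": 0,"ty": 0,"tz": 0,"jaw": 0.3},
    {"wx": 0,"wy": 0,"wz": 0,"tx": -0.18,"ty": -0.202,"tz": 0,"jaw": 0.3},
    {"wx": 0,"wy": 0,"wz": 0,"tx": -0.18,"ty": -0.202,"tz": 0,"jaw": 0.3}
  ]
}}

```text
clock: 1.78
eef_pos: [0.3208, 0.4922, 0.4047]
tcp_rot: [0.0, -0.001, 1.0, 0.0]
force: [1.1, -0.2, 0.1]
opening: 0.701
grasp_force: 0.0
```

{"name": "apply_moves", "arguments": {
  "rows": [
    {"wx": 0,"wy": 0,"wz": 0,"tx": -0.18,"ty": -0.202,"tz": 0,"jaw": 0.3},
    {"wx": 0,"wy": 0,"wz": 0,"tx": -0.18,"ty": -0.202,"tz": 0,"jaw": 0.3},
    {"wx": 0,"wy": 0,"wz": 0,"tx": -0.18,"ty": -0.202,"tz": 0,"jaw": 0.3},
    {"wx": 0,"wy": 0,"wz": 0,"tx": -0.18,"ty": -0.202,"tz": 0,"jaw": 0.3},
    {"wx": 0,"wy": 0,"wz": 0,"tx": -0.18,"ty": -0.202,"tz": 0,"jaw": 0.3}
  ]
}}

```text
clock: 2.4
eef_pos: [0.5014, 0.2892, 0.4049]
tcp_rot: [0.0, 0.0, 1.0, 0.0]
force: [0.1, 1.2, 0.2]
opening: 0.697
grasp_force: 0.0
```

{"name": "apply_moves", "arguments": {
  "rows": [
    {"wx": 0,"wy": 0,"wz": 0,"tx": 0,"ty": 0,"tz": 0,"jaw": 0.3},
    {"wx": 0,"wy": 0,"wz": 0,"tx": 0,"ty": 0,"tz": 0,"jaw": 0.3}
  ]
}}

```text
clock: 2.65
eef_pos: [0.5003, 0.2906, 0.4046]
tcp_rot: [-0.0, 0.0, 1.0, 0.0]
force: [0.6, 0.5, 1.3]
opening: 0.702
grasp_force: 0.0
```

Run:
```python
from h import *
k,p,d=see("w2")
```

```text
tcp [0.4999 0.2911 0.4046] [-3.e-04 -2.e-04  1.e+00  1.e-04] op 0.697
```

View pics/w2.png

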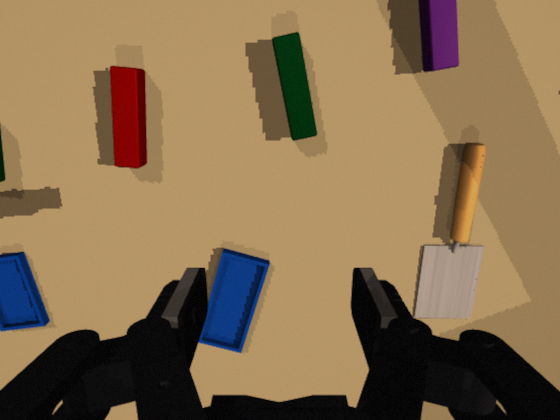

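Wrist view 2 shows the medium bar at (295,85), the medium tray at (235,300), a red bar at (128,117) and the spatula at (460,230). Next I collect the other two views.

{"name": "apply_moves", "arguments": {
  "rows": [
    {"wx": 0,"wy": 0,"wz": 0,"tx": 0,"ty": -0.285,"tz": 0,"jaw": 0.3},
    {"wx": 0,"wy": 0,"wz": 0,"tx": 0,"ty": -0.285,"tz": 0,"jaw": 0.3},
    {"wx": 0,"wy": 0,"wz": 0,"tx": 0,"ty": -0.285,"tz": 0,"jaw": 0.3},
    {"wx": 0,"wy": 0,"wz": 0,"tx": 0,"ty": -0.285,"tz": 0,"jaw": 0.3},
    {"wx": 0,"wy": 0,"wz": 0,"tx": 0,"ty": -0.285,"tz": 0,"jaw": 0.3}
  ]
}}

```text
clock: 3.32
eef_pos: [0.4997, 0.0055, 0.405]
tcp_rot: [0.0, -0.001, 1.0, 0.0]
force: [0.4, -0.2, 0.7]
opening: 0.699
grasp_force: 0.0
```

{"name": "apply_moves", "arguments": {
  "rows": [
    {"wx": 0,"wy": 0,"wz": 0,"tx": 0,"ty": 0,"tz": 0,"jaw": 0.3},
    {"wx": 0,"wy": 0,"wz": 0,"tx": 0,"ty": 0,"tz": 0,"jaw": 0.3}
  ]
}}

```text
clock: 3.58
eef_pos: [0.5001, 0.0067, 0.4047]
tcp_rot: [-0.0, -0.0, 1.0, 0.0]
force: [-0.5, 0.0, -0.2]
opening: 0.701
grasp_force: 0.0
```

Run:
```python
from h import *
k,p,d=see("w3")
```

```text
tcp [0.5001 0.0071 0.4047] [-0.e+00 -9.e-04  1.e+00  3.e-04] op 0.699
```

{"name": "apply_moves", "arguments": {
  "rows": [
    {"wx": 0,"wy": 0,"wz": 0,"tx": 0,"ty": -0.255,"tz": 0,"jaw": 0.3},
    {"wx": 0,"wy": 0,"wz": 0,"tx": 0,"ty": -0.255,"tz": 0,"jaw": 0.3},
    {"wx": 0,"wy": 0,"wz": 0,"tx": 0,"ty": -0.255,"tz": 0,"jaw": 0.3},
    {"wx": 0,"wy": 0,"wz": 0,"tx": 0,"ty": -0.255,"tz": 0,"jaw": 0.3},
    {"wx": 0,"wy": 0,"wz": 0,"tx": 0,"ty": -0.255,"tz": 0,"jaw": 0.3}
  ]
}}

```text
clock: 4.25
eef_pos: [0.5011, -0.2489, 0.4047]
tcp_rot: [0.0, -0.002, 1.0, 0.0]
force: [0.7, 1.0, 0.5]
opening: 0.699
grasp_force: 0.0
```

{"name": "apply_moves", "arguments": {
  "rows": [
    {"wx": 0,"wy": 0,"wz": 0,"tx": 0,"ty": 0,"tz": 0,"jaw": 0.3},
    {"wx": 0,"wy": 0,"wz": 0,"tx": 0,"ty": 0,"tz": 0,"jaw": 0.3}
  ]
}}

```text
clock: 4.5
eef_pos: [0.5008, -0.2478, 0.4044]
tcp_rot: [-0.0, -0.001, 1.0, 0.001]
force: [-0.8, -0.1, -0.2]
opening: 0.7
grasp_force: 0.0
```

```bash
cat >> h.py <<'E'
def mask(p,n):
    r,g,b=[p[...,i].astype(int) for i in range(3)]
    return ((b>r+25)&(b>g+15) if "tray" in n else (g>1.3*r)&(g>1.2*b)&(g>14)).astype(float)
def load(tag):
    z=np.load(tag+".npz"); return {q:z[q] for q in("fx","fy","cx","cy","R","t")},z["p"],z["d"]
E
python3 - <<'E'
from h import *
see("w4")
for tag,n,g in [("w2","bar_medium",(.42,.303,11)),("w2","tray_medium",(.645,.241,-19)),("w3","bar_short",(.477,.003,-7)),("w3","tray_short",(.635,-.005,20)),("w4","bar_long",(.431,-.308,-18)),("w4","tray_long",(.606,-.242,2))]:
    k,p,d=load(tag); m=mask(p,n); q,s=fit(n,(g[0],g[1],np.radians(g[2])),[(k,m)])
    # check: rect from depth points near
    P=world(0,k,d,m>0); P=P[np.hypot(P[:,0]-q[0],P[:,1]-q[1])<.09]; zt=np.percentile(P[:,2],90)
    T=P[P[:,2]>zt-.006] if "bar" in n else P
    print(n,np.round(q[:2],4),round(np.degrees(q[2]),1),round(s,3),"depth",rect(T),"zt",round(zt,4))
a=np.hstack([load(t)[1] for t in("w3","w4")]);cv2.imwrite("pics/w34.png",cv2.resize(a[:,:,::-1],(800,300)))
E
```

```text
tcp [ 0.5007 -0.2475  0.4045] [-3.0e-04 -1.2e-03  1.0e+00  5.0e-04] op 0.7
bar_medium [0.4214 0.3053] 11.8 0.89 depth [ 0.4406  0.3115  0.1317  0.0286 16.0885] zt 0.0252
tray_medium [0.6493 0.2385] -16.6 0.943 depth [  0.6486   0.2392   0.1186   0.0532 -16.7181] zt 0.0103
bar_short [0.4784 0.0044] -7.4 0.864 depth [4.78500e-01 9.10000e-03 1.01300e-01 5.88000e-02 8.42993e+01] zt 0.0252
tray_short [ 0.6366 -0.0058] 7.3 0.944 depth [ 6.3530e-01 -5.9000e-03  8.8700e-02  5.2300e-02  8.0455e+00] zt 0.0103
bar_long [ 0.4321 -0.3067] -18.0 0.887 depth [  0.4385  -0.2887   0.1222   0.0626 -17.5934] zt 0.0252
tray_long [ 0.6087 -0.2413] 0.6 0.957 depth [ 0.6081 -0.2408  0.1486  0.0529  0.5409] zt 0.0102
```

View pics/w34.png

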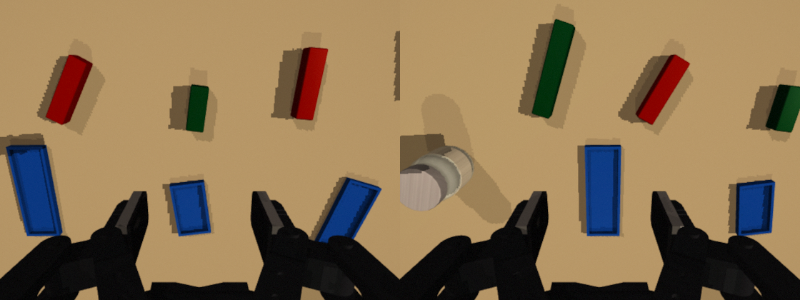

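Wrist views 3 and 4 show the short bar with its tray, and the long bar at (555,70) with its tray at (603,190). The jar is at (435,180), to the left in the picture. The outline fits agree with depth to about 1 mm. Now the long bar.

{"name": "apply_moves", "arguments": {
  "rows": [
    {"wx": 0,"wy": 0,"wz": 0,"tx": 0.172,"ty": -0.149,"tz": 0.2,"jaw": 0.3},
    {"wx": 0,"wy": 0,"wz": 0,"tx": 0.172,"ty": -0.149,"tz": 0.2,"jaw": 0.3},
    {"wx": 0,"wy": 0,"wz": 0.1,"tx": 0,"ty": 0,"tz": 0.19,"jaw": 0.3},
    {"wx": 0,"wy": 0,"wz": 0.1,"tx": 0,"ty": 0,"tz": 0.19,"jaw": 0.3},
    {"wx": 0,"wy": 0,"wz": 0,"tx": 0,"ty": 0,"tz": 0,"jaw": 0.3}
  ]
}}

```text
clock: 5.18
eef_pos: [0.4303, -0.306, 0.246]
tcp_rot: [-0.003, 0.155, 0.988, 0.002]
force: [-0.4, -0.4, -0.1]
opening: 0.702
grasp_force: 0.0
```

{"name": "apply_moves", "arguments": {
  "rows": [
    {"wx": 0,"wy": 0,"wz": 0,"tx": 0,"ty": 0,"tz": 0,"jaw": 0.3},
    {"wx": 0,"wy": 0,"wz": 0,"tx": 0,"ty": 0,"tz": 0,"jaw": 0.3}
  ]
}}

```text
clock: 5.42
eef_pos: [0.4327, -0.3092, 0.2509]
tcp_rot: [0.002, 0.155, 0.988, -0.001]
force: [0.2, -0.5, 0.5]
opening: 0.701
grasp_force: 0.0
```

```bash
cat >> h.py <<'E'
def go(x,y,deg,z):
    s=manip.observe(); w,a,b,c=s["tcp_rot"]; X=np.array([1-2*(b*b+c*c),2*(a*b+w*c)]); Y=np.array([2*(a*b-w*c),1-2*(a*a+c*c)])
    d=np.array([x,y])-s["eef_pos"][:2]; dy=(deg-np.degrees(np.arctan2(X[1],X[0]))+90)%180-90
    print("tcp",np.round(s["eef_pos"],4),"t",round(s["clock"],2),"TOTAL tx %.4f ty %.4f tz %.4f wz %.4f"%(d@X/.2,d@Y/.2,(s["eef_pos"][2]-z)/.2,-dy/90),"force",np.round(s["force"],1),"op",round(s["opening"],3),"grip",round(s["grasp_force"],1))
E
python3 - <<'E'
from h import *
go(.432,-.307,-18,.182)
E
```

```text
tcp [ 0.4327 -0.3092  0.2509] t 5.42 TOTAL tx 0.0065 ty 0.0095 tz 0.3443 wz 0.0013 force [ 0.2 -0.5  0.5] op 0.701 grip 0.0
```

{"name": "apply_moves", "arguments": {
  "rows": [
    {"wx": 0,"wy": 0,"wz": 0,"tx": 0,"ty": 0.008,"tz": 0.1,"jaw": 0.3},
    {"wx": 0,"wy": 0,"wz": 0,"tx": 0,"ty": 0,"tz": 0.1,"jaw": 0.3},
    {"wx": 0,"wy": 0,"wz": 0,"tx": 0,"ty": 0,"tz": 0.08,"jaw": 0.3},
    {"wx": 0,"wy": 0,"wz": 0,"tx": 0,"ty": 0,"tz": 0.05,"jaw": 0.3},
    {"wx": 0,"wy": 0,"wz": 0,"tx": 0,"ty": 0,"tz": 0,"jaw": 0.3}
  ]
}}

```text
clock: 6.05
eef_pos: [0.4318, -0.3073, 0.1823]
tcp_rot: [-0.0, 0.156, 0.988, 0.0]
force: [0.2, 0.1, 0.4]
opening: 0.702
grasp_force: 0.0
```

{"name": "apply_moves", "arguments": {
  "rows": [
    {"wx": 0,"wy": 0,"wz": 0,"tx": 0,"ty": 0,"tz": 0,"jaw": 0.3},
    {"wx": 0,"wy": 0,"wz": 0,"tx": 0,"ty": 0,"tz": 0,"jaw": 0.3},
    {"wx": 0,"wy": 0,"wz": 0,"tx": 0,"ty": 0,"tz": 0,"jaw": 0.3}
  ]
}}

```text
clock: 6.42
eef_pos: [0.4321, -0.3076, 0.1832]
tcp_rot: [0.0, 0.157, 0.988, -0.0]
force: [-0.1, -0.9, -0.4]
opening: 0.695
grasp_force: 0.0
```

Run:
```python
from h import *
go(.432,-.307,-18,.182); see("w5")
p,d=manip.read_camera("side");x=p[180:380,240:440,::-1]
cv2.imwrite("pics/g1.png",np.hstack([cv2.resize(x,(400,400),interpolation=cv2.INTER_CUBIC),cv2.resize(cv2.imread("pics/w5.png")[120:400,140:420],(400,400))]))
```

```text
tcp [ 0.4321 -0.3076  0.1832] t 6.42 TOTAL tx 0.0014 ty 0.0027 tz 0.0058 wz -0.0001 force [-0.1 -0.9 -0.4] op 0.695 grip 0.0
tcp [ 0.4321 -0.3076  0.1831] [ 3.000e-04  1.565e-01  9.877e-01 -2.000e-04] op 0.698
```

View pics/g1.png

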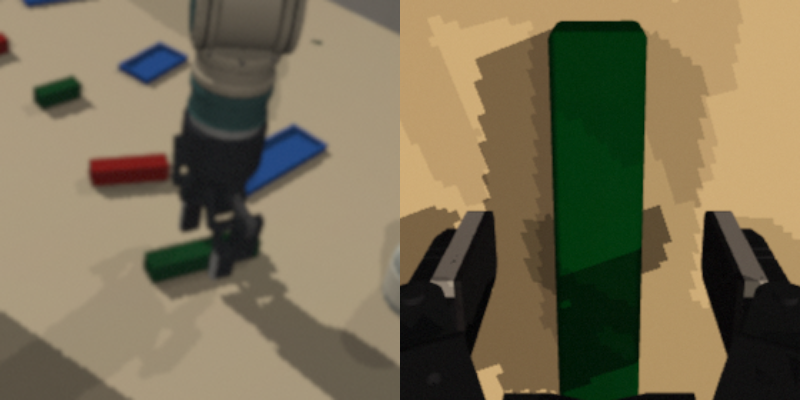

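The bar is centred between the fingers (crop x≈598, fingertips at 495 and 704). Closing.

{"name": "apply_moves", "arguments": {
  "rows": [
    {"wx": 0,"wy": 0,"wz": 0,"tx": 0,"ty": 0,"tz": 0.005,"jaw": 0.6},
    {"wx": 0,"wy": 0,"wz": 0,"tx": 0,"ty": 0,"tz": 0,"jaw": 0.85},
    {"wx": 0,"wy": 0,"wz": 0,"tx": 0,"ty": 0,"tz": 0,"jaw": 0.85},
    {"wx": 0,"wy": 0,"wz": 0,"tx": 0,"ty": 0,"tz": 0,"jaw": 0.85},
    {"wx": 0,"wy": 0,"wz": 0,"tx": 0,"ty": 0,"tz": 0,"jaw": 0.85}
  ],
  "grip_force": 30
}}

```text
clock: 7.15
eef_pos: [0.432, -0.3075, 0.1818]
tcp_rot: [0.0, 0.157, 0.988, -0.0]
force: [0.4, 0.5, 0.2]
opening: 0.275
grasp_force: 29.7
```

{"name": "apply_moves", "arguments": {
  "rows": [
    {"wx": 0,"wy": 0,"wz": 0,"tx": 0,"ty": 0,"tz": -0.05,"jaw": 0.85},
    {"wx": 0,"wy": 0,"wz": 0,"tx": 0,"ty": 0,"tz": -0.15,"jaw": 0.85},
    {"wx": 0,"wy": 0,"wz": 0,"tx": 0,"ty": 0,"tz": -0.15,"jaw": 0.85},
    {"wx": 0,"wy": 0,"wz": 0,"tx": 0,"ty": 0,"tz": 0,"jaw": 0.85},
    {"wx": 0,"wy": 0,"wz": 0,"tx": 0,"ty": 0,"tz": 0,"jaw": 0.85}
  ]
}}

```text
clock: 7.78
eef_pos: [0.4317, -0.3071, 0.2515]
tcp_rot: [-0.0, 0.157, 0.988, 0.0]
force: [-0.6, 0.0, -1.2]
opening: 0.274
grasp_force: 29.6
```

Run:
```python
from h import *
go(.6085,-.241,.6,.25); see("w6")
p,d=manip.read_camera("side");x=p[150:350,240:440,::-1]
cv2.imwrite("pics/g2.png",np.hstack([cv2.resize(x,(400,400),interpolation=cv2.INTER_CUBIC),cv2.resize(cv2.imread("pics/w6.png")[120:400,140:420],(400,400))]))
```

```text
tcp [ 0.4317 -0.3071  0.2515] t 7.78 TOTAL tx -0.7387 ty 0.5879 tz 0.0073 wz -0.2068 force [-0.6  0.  -1.2] op 0.274 grip 29.6
tcp [ 0.4314 -0.3069  0.2508] [-8.000e-04  1.566e-01  9.877e-01  5.000e-04] op 0.272
```

View pics/g2.png

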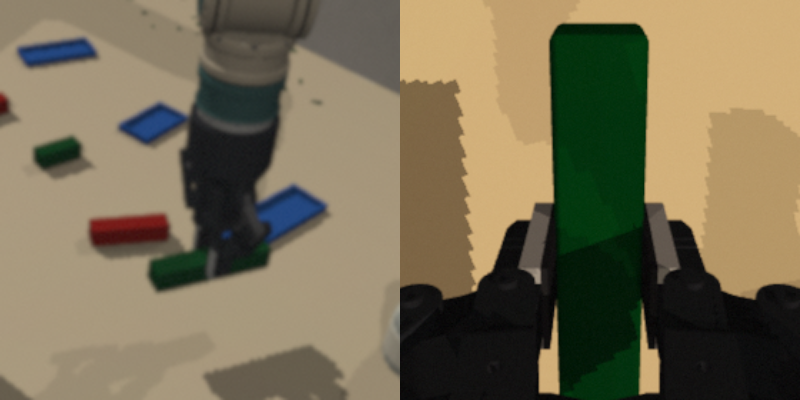

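Held level and centred. Carrying it to the long tray.

{"name": "apply_moves", "arguments": {
  "rows": [
    {"wx": 0,"wy": 0,"wz": 0,"tx": -0.1847,"ty": 0.147,"tz": 0,"jaw": 0.85},
    {"wx": 0,"wy": 0,"wz": 0,"tx": -0.1847,"ty": 0.147,"tz": 0,"jaw": 0.85},
    {"wx": 0,"wy": 0,"wz": 0,"tx": -0.1847,"ty": 0.147,"tz": 0,"jaw": 0.85},
    {"wx": 0,"wy": 0,"wz": 0,"tx": -0.1847,"ty": 0.147,"tz": 0,"jaw": 0.85},
    {"wx": 0,"wy": 0,"wz": -0.103,"tx": 0,"ty": 0,"tz": 0,"jaw": 0.85}
  ]
}}

```text
clock: 8.5
eef_pos: [0.6114, -0.2398, 0.2502]
tcp_rot: [0.0, 0.072, 0.997, 0.0]
force: [-0.5, -1.1, -0.2]
opening: 0.273
grasp_force: 29.6
```

{"name": "apply_moves", "arguments": {
  "rows": [
    {"wx": 0,"wy": 0,"wz": -0.103,"tx": 0,"ty": 0,"tz": 0,"jaw": 0.85},
    {"wx": 0,"wy": 0,"wz": 0,"tx": 0,"ty": 0,"tz": 0,"jaw": 0.85},
    {"wx": 0,"wy": 0,"wz": 0,"tx": 0,"ty": 0,"tz": 0,"jaw": 0.85},
    {"wx": 0,"wy": 0,"wz": 0,"tx": 0,"ty": 0,"tz": 0,"jaw": 0.85}
  ]
}}

```text
clock: 9.0
eef_pos: [0.6086, -0.2414, 0.2514]
tcp_rot: [-0.0, -0.004, 1.0, 0.0]
force: [0.8, 0.2, -0.4]
opening: 0.269
grasp_force: 29.6
```

Run:
```python
from h import *
go(.6085,-.241,.6,.19); see("w7")
```

```text
tcp [ 0.6086 -0.2414  0.2514] t 9.0 TOTAL tx 0.0003 ty 0.0018 tz 0.3070 wz -0.0018 force [ 0.8  0.2 -0.4] op 0.269 grip 29.6
tcp [ 0.6086 -0.2414  0.2516] [-1.e-04 -4.e-03  1.e+00  1.e-04] op 0.272
```

View pics/w7.png

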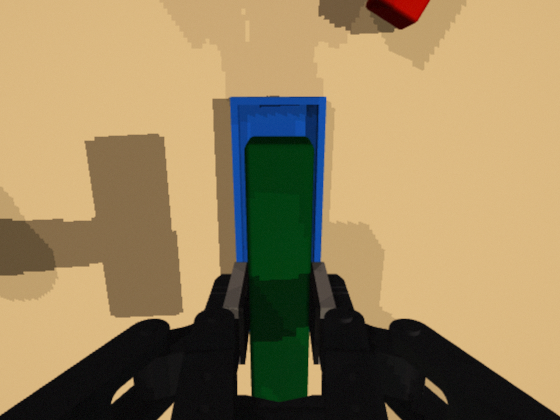

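The bar sits over the tray, aligned and centred (tray x 231–326, bar 246–313). Lowering gently.

{"name": "apply_moves", "arguments": {
  "rows": [
    {"wx": 0,"wy": 0,"wz": 0,"tx": 0,"ty": 0,"tz": 0.1,"jaw": 0.85},
    {"wx": 0,"wy": 0,"wz": 0,"tx": 0,"ty": 0,"tz": 0.1,"jaw": 0.85},
    {"wx": 0,"wy": 0,"wz": 0,"tx": 0,"ty": 0,"tz": 0.06,"jaw": 0.85},
    {"wx": 0,"wy": 0,"wz": 0,"tx": 0,"ty": 0,"tz": 0.03,"jaw": 0.85},
    {"wx": 0,"wy": 0,"wz": 0,"tx": 0,"ty": 0,"tz": 0.01,"jaw": 0.85}
  ]
}}

```text
clock: 9.68
eef_pos: [0.6087, -0.2412, 0.1911]
tcp_rot: [-0.0, -0.005, 1.0, 0.0]
force: [0.3, 0.1, -0.1]
opening: 0.272
grasp_force: 29.7
```

{"name": "apply_moves", "arguments": {
  "rows": [
    {"wx": 0,"wy": 0,"wz": 0,"tx": 0,"ty": 0,"tz": 0.01,"jaw": 0.85},
    {"wx": 0,"wy": 0,"wz": 0,"tx": 0,"ty": 0,"tz": 0.01,"jaw": 0.85},
    {"wx": 0,"wy": 0,"wz": 0,"tx": 0,"ty": 0,"tz": 0,"jaw": 0.85},
    {"wx": 0,"wy": 0,"wz": 0,"tx": 0,"ty": 0,"tz": 0,"jaw": 0.85}
  ]
}}

```text
clock: 10.18
eef_pos: [0.6089, -0.2413, 0.188]
tcp_rot: [0.0, -0.005, 1.0, -0.0]
force: [0.0, -0.6, -0.2]
opening: 0.269
grasp_force: 29.7
```

{"name": "apply_moves", "arguments": {
  "rows": [
    {"wx": 0,"wy": 0,"wz": 0,"tx": 0,"ty": 0,"tz": 0.005,"jaw": 0.85},
    {"wx": 0,"wy": 0,"wz": 0,"tx": 0,"ty": 0,"tz": 0.005,"jaw": 0.85},
    {"wx": 0,"wy": 0,"wz": 0,"tx": 0,"ty": 0,"tz": 0.005,"jaw": 0.85},
    {"wx": 0,"wy": 0,"wz": 0,"tx": 0,"ty": 0,"tz": 0,"jaw": 0.85},
    {"wx": 0,"wy": 0,"wz": 0,"tx": 0,"ty": 0,"tz": 0,"jaw": 0.85}
  ]
}}

```text
clock: 10.8
eef_pos: [0.6088, -0.2413, 0.1848]
tcp_rot: [0.0, -0.005, 1.0, -0.0]
force: [-0.3, 0.0, 1.2]
opening: 0.272
grasp_force: 29.7
```

{"name": "apply_moves", "arguments": {
  "rows": [
    {"wx": 0,"wy": 0,"wz": 0,"tx": 0,"ty": 0,"tz": 0.002,"jaw": 0.85},
    {"wx": 0,"wy": 0,"wz": 0,"tx": 0,"ty": 0,"tz": 0,"jaw": 0.85},
    {"wx": 0,"wy": 0,"wz": 0,"tx": 0,"ty": 0,"tz": 0,"jaw": 0.85}
  ]
}}

```text
clock: 11.18
eef_pos: [0.6088, -0.2413, 0.1847]
tcp_rot: [0.0, -0.005, 1.0, -0.0]
force: [-2.4, 0.4, 6.2]
opening: 0.273
grasp_force: 30.3
```

Contact at 6 N, so the bar is on the floor. Releasing and rising, then on to the medium bar.

{"name": "apply_moves", "arguments": {
  "rows": [
    {"wx": 0,"wy": 0,"wz": 0,"tx": 0,"ty": 0,"tz": 0,"jaw": 0.68},
    {"wx": 0,"wy": 0,"wz": 0,"tx": 0,"ty": 0,"tz": 0,"jaw": 0.5},
    {"wx": 0,"wy": 0,"wz": 0,"tx": 0,"ty": 0,"tz": 0,"jaw": 0.4},
    {"wx": 0,"wy": 0,"wz": 0,"tx": 0,"ty": 0,"tz": 0,"jaw": 0.4},
    {"wx": 0,"wy": 0,"wz": 0,"tx": 0,"ty": 0,"tz": 0,"jaw": 0.4}
  ]
}}

```text
clock: 11.8
eef_pos: [0.6088, -0.2413, 0.1842]
tcp_rot: [-0.0, -0.005, 1.0, 0.0]
force: [0.3, 0.9, 0.2]
opening: 0.6
grasp_force: 0.0
```

{"name": "apply_moves", "arguments": {
  "rows": [
    {"wx": 0,"wy": 0,"wz": 0,"tx": 0,"ty": 0,"tz": -0.1,"jaw": 0.4},
    {"wx": 0,"wy": 0,"wz": 0,"tx": 0,"ty": 0,"tz": -0.2,"jaw": 0.3},
    {"wx": 0,"wy": 0,"wz": 0,"tx": 0,"ty": 0,"tz": -0.2,"jaw": 0.3},
    {"wx": 0,"wy": 0,"wz": 0,"tx": 0,"ty": 0,"tz": 0,"jaw": 0.3},
    {"wx": 0,"wy": 0,"wz": 0,"tx": 0,"ty": 0,"tz": 0,"jaw": 0.3}
  ]
}}

```text
clock: 12.42
eef_pos: [0.6088, -0.2413, 0.2853]
tcp_rot: [0.001, -0.005, 1.0, -0.0]
force: [-0.0, -0.0, -0.3]
opening: 0.7
grasp_force: 0.0
```

Run:
```python
from h import *
go(.4214,.3053,11.8,.25); k,p,d=see("w8"); P=world(0,k,d,mask(p,"bar_long")>0); print(np.percentile(P[:,2],[10,50,90]),rect(P[P[:,2]>.02]))
```

```text
tcp [ 0.6088 -0.2413  0.2853] t 12.43 TOTAL tx 0.9119 ty 2.7413 tz 0.1766 wz -0.1252 force [-0.  -0.  -0.3] op 0.7 grip 0.0
tcp [ 0.6084 -0.241   0.2841] [-4.0e-04 -4.6e-03  1.0e+00  2.0e-04] op 0.703
[0.02623794 0.02717498 0.02801521] [  0.6078  -0.2405   0.1119   0.0794 -30.3803]
```

View pics/w8.png

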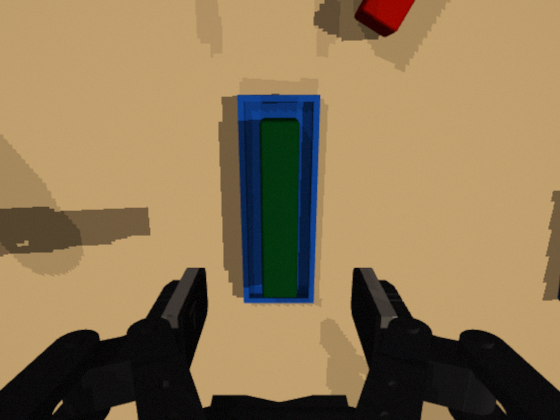

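The long bar lies flat in its tray (280,210), with its top at 27 mm. Moving to the medium bar.

{"name": "apply_moves", "arguments": {
  "rows": [
    {"wx": 0,"wy": 0,"wz": 0,"tx": 0.0912,"ty": 0.274,"tz": 0,"jaw": 0.3},
    {"wx": 0,"wy": 0,"wz": 0,"tx": 0.0912,"ty": 0.274,"tz": 0,"jaw": 0.3},
    {"wx": 0,"wy": 0,"wz": 0,"tx": 0.0912,"ty": 0.274,"tz": 0,"jaw": 0.3},
    {"wx": 0,"wy": 0,"wz": 0,"tx": 0.0912,"ty": 0.274,"tz": 0,"jaw": 0.3},
    {"wx": 0,"wy": 0,"wz": 0,"tx": 0.0912,"ty": 0.274,"tz": 0,"jaw": 0.3}
  ]
}}

```text
clock: 13.1
eef_pos: [0.5135, 0.0334, 0.283]
tcp_rot: [-0.001, -0.004, 1.0, 0.0]
force: [1.2, 0.7, 0.7]
opening: 0.697
grasp_force: 0.0
```

{"name": "apply_moves", "arguments": {
  "rows": [
    {"wx": 0,"wy": 0,"wz": 0,"tx": 0.0912,"ty": 0.274,"tz": 0,"jaw": 0.3},
    {"wx": 0,"wy": 0,"wz": 0,"tx": 0.0912,"ty": 0.274,"tz": 0,"jaw": 0.3},
    {"wx": 0,"wy": 0,"wz": 0,"tx": 0.0912,"ty": 0.274,"tz": 0,"jaw": 0.3},
    {"wx": 0,"wy": 0,"wz": 0,"tx": 0.0912,"ty": 0.274,"tz": 0,"jaw": 0.3},
    {"wx": 0,"wy": 0,"wz": 0,"tx": 0.0912,"ty": 0.274,"tz": 0,"jaw": 0.3}
  ]
}}

```text
clock: 13.72
eef_pos: [0.4198, 0.3063, 0.2831]
tcp_rot: [-0.001, -0.005, 1.0, -0.001]
force: [1.5, -0.1, -0.4]
opening: 0.703
grasp_force: 0.0
```

{"name": "apply_moves", "arguments": {
  "rows": [
    {"wx": 0,"wy": 0,"wz": -0.0626,"tx": 0,"ty": 0,"tz": 0,"jaw": 0.3},
    {"wx": 0,"wy": 0,"wz": -0.0626,"tx": 0,"ty": 0,"tz": 0,"jaw": 0.3},
    {"wx": 0,"wy": 0,"wz": 0,"tx": 0,"ty": 0,"tz": 0,"jaw": 0.3},
    {"wx": 0,"wy": 0,"wz": 0,"tx": 0,"ty": 0,"tz": 0,"jaw": 0.3},
    {"wx": 0,"wy": 0,"wz": 0,"tx": 0,"ty": 0,"tz": 0,"jaw": 0.3}
  ]
}}

```text
clock: 14.35
eef_pos: [0.4214, 0.3047, 0.284]
tcp_rot: [-0.0, -0.102, 0.995, -0.0]
force: [1.0, 0.2, 0.3]
opening: 0.697
grasp_force: 0.0
```

Run:
```python
from h import *
k,p,d=see("w9"); n="bar_medium"; q,s=fit(n,(.4214,.3053,np.radians(11.8)),[(k,mask(p,n))]); print(q,np.degrees(q[2]),s)
go(q[0],q[1],np.degrees(q[2]),.182)
```

```text
tcp [0.4215 0.3047 0.2841] [-2.000e-04 -1.022e-01  9.948e-01 -1.000e-04] op 0.697
[0.42131509 0.30623523 0.21496497] 12.316585391367004 0.9061908008286329
tcp [0.4215 0.3047 0.2841] t 14.4 TOTAL tx -0.0009 ty 0.0076 tz 0.5107 wz -0.0065 force [-0.3 -1.3  0.3] op 0.697 grip 0.0
```

{"name": "apply_moves", "arguments": {
  "rows": [
    {"wx": 0,"wy": 0,"wz": -0.004,"tx": 0,"ty": 0.005,"tz": 0.16,"jaw": 0.3},
    {"wx": 0,"wy": 0,"wz": 0,"tx": 0,"ty": 0,"tz": 0.16,"jaw": 0.3},
    {"wx": 0,"wy": 0,"wz": 0,"tx": 0,"ty": 0,"tz": 0.11,"jaw": 0.3},
    {"wx": 0,"wy": 0,"wz": 0,"tx": 0,"ty": 0,"tz": 0.06,"jaw": 0.3},
    {"wx": 0,"wy": 0,"wz": 0,"tx": 0,"ty": 0,"tz": 0.02,"jaw": 0.3}
  ]
}}

```text
clock: 15.02
eef_pos: [0.4212, 0.3058, 0.1819]
tcp_rot: [-0.0, -0.106, 0.994, -0.0]
force: [0.7, 0.5, -0.7]
opening: 0.697
grasp_force: 0.0
```

{"name": "apply_moves", "arguments": {
  "rows": [
    {"wx": 0,"wy": 0,"wz": 0,"tx": 0,"ty": 0,"tz": 0,"jaw": 0.3},
    {"wx": 0,"wy": 0,"wz": 0,"tx": 0,"ty": 0,"tz": 0,"jaw": 0.3},
    {"wx": 0,"wy": 0,"wz": 0,"tx": 0,"ty": 0,"tz": 0,"jaw": 0.3}
  ]
}}

```text
clock: 15.4
eef_pos: [0.4216, 0.3062, 0.1831]
tcp_rot: [0.001, -0.106, 0.994, 0.0]
force: [0.0, -0.1, 0.7]
opening: 0.699
grasp_force: 0.0
```

Run:
```python
from h import *
k,p,d=see("w10"); go(.4213,.306,12.2,.182)
m=mask(p,"b")[250:300]>0; print("bar cols",[np.nonzero(r)[0][[0,-1]] for r in m[::25] if r.any()])
```

```text
tcp [0.4215 0.3062 0.1829] [ 5.000e-04 -1.059e-01  9.944e-01  2.000e-04] op 0.702
tcp [0.4215 0.3062 0.1829] t 15.45 TOTAL tx 0.0010 ty -0.0006 tz 0.0046 wz -0.0005 force [-0.2  0.1  0.1] op 0.702 grip 0.0
bar cols [array([246, 307]), array([246, 306])]
```

{"name": "apply_moves", "arguments": {
  "rows": [
    {"wx": 0,"wy": 0,"wz": 0,"tx": 0,"ty": 0,"tz": 0.004,"jaw": 0.6},
    {"wx": 0,"wy": 0,"wz": 0,"tx": 0,"ty": 0,"tz": 0,"jaw": 0.85},
    {"wx": 0,"wy": 0,"wz": 0,"tx": 0,"ty": 0,"tz": 0,"jaw": 0.85},
    {"wx": 0,"wy": 0,"wz": 0,"tx": 0,"ty": 0,"tz": 0,"jaw": 0.85},
    {"wx": 0,"wy": 0,"wz": 0,"tx": 0,"ty": 0,"tz": 0,"jaw": 0.85}
  ],
  "grip_force": 30
}}

```text
clock: 16.08
eef_pos: [0.4213, 0.3061, 0.1816]
tcp_rot: [0.0, -0.106, 0.994, 0.0]
force: [-1.2, 0.6, 1.3]
opening: 0.272
grasp_force: 30.0
```

{"name": "apply_moves", "arguments": {
  "rows": [
    {"wx": 0,"wy": 0,"wz": 0,"tx": 0,"ty": 0,"tz": -0.05,"jaw": 0.85},
    {"wx": 0,"wy": 0,"wz": 0,"tx": 0,"ty": 0,"tz": -0.15,"jaw": 0.85},
    {"wx": 0,"wy": 0,"wz": 0,"tx": 0,"ty": 0,"tz": -0.15,"jaw": 0.85},
    {"wx": 0,"wy": 0,"wz": 0,"tx": 0,"ty": 0,"tz": 0,"jaw": 0.85},
    {"wx": 0,"wy": 0,"wz": 0,"tx": 0,"ty": 0,"tz": 0,"jaw": 0.85}
  ]
}}

```text
clock: 16.7
eef_pos: [0.4208, 0.3058, 0.2513]
tcp_rot: [-0.0, -0.106, 0.994, -0.0]
force: [-0.2, 0.2, -1.8]
opening: 0.271
grasp_force: 29.8
```

Run:
```python
from h import *
go(.649,.2388,-16.7,.25)
```

```text
tcp [0.4208 0.3058 0.2513] t 16.7 TOTAL tx -1.0447 ty -0.5676 tz 0.0065 wz 0.3206 force [-0.2  0.2 -1.8] op 0.271 grip 29.8
```

{"name": "apply_moves", "arguments": {
  "rows": [
    {"wx": 0,"wy": 0,"wz": 0,"tx": -0.209,"ty": -0.1135,"tz": 0,"jaw": 0.85},
    {"wx": 0,"wy": 0,"wz": 0,"tx": -0.209,"ty": -0.1135,"tz": 0,"jaw": 0.85},
    {"wx": 0,"wy": 0,"wz": 0,"tx": -0.209,"ty": -0.1135,"tz": 0,"jaw": 0.85},
    {"wx": 0,"wy": 0,"wz": 0,"tx": -0.209,"ty": -0.1135,"tz": 0,"jaw": 0.85},
    {"wx": 0,"wy": 0,"wz": 0,"tx": -0.209,"ty": -0.1135,"tz": 0,"jaw": 0.85}
  ]
}}

```text
clock: 17.32
eef_pos: [0.65, 0.2382, 0.2494]
tcp_rot: [-0.002, -0.106, 0.994, -0.0]
force: [0.3, 0.8, -0.7]
opening: 0.273
grasp_force: 29.8
```

{"name": "apply_moves", "arguments": {
  "rows": [
    {"wx": 0,"wy": 0,"wz": 0.107,"tx": 0,"ty": 0,"tz": 0,"jaw": 0.85},
    {"wx": 0,"wy": 0,"wz": 0.107,"tx": 0,"ty": 0,"tz": 0,"jaw": 0.85},
    {"wx": 0,"wy": 0,"wz": 0.107,"tx": 0,"ty": 0,"tz": 0,"jaw": 0.85},
    {"wx": 0,"wy": 0,"wz": 0,"tx": 0,"ty": 0,"tz": 0,"jaw": 0.85},
    {"wx": 0,"wy": 0,"wz": 0,"tx": 0,"ty": 0,"tz": 0,"jaw": 0.85}
  ]
}}

```text
clock: 17.95
eef_pos: [0.649, 0.239, 0.2504]
tcp_rot: [-0.001, 0.144, 0.99, -0.0]
force: [-1.4, 0.4, 0.2]
opening: 0.272
grasp_force: 29.8
```

Run:
```python
from h import *
see("w11");go(.649,.2388,-16.7,.1855)
```

```text
tcp [0.6491 0.239  0.2507] [-6.000e-04  1.445e-01  9.895e-01 -3.000e-04] op 0.273
tcp [0.6491 0.239  0.2507] t 18.0 TOTAL tx -0.0001 ty -0.0011 tz 0.3261 wz 0.0009 force [-0.1 -0.5 -0.6] op 0.273 grip 29.8
```

View pics/w11.png

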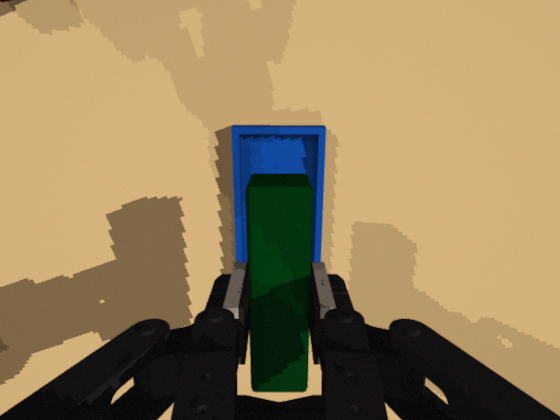

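The medium bar is aligned over its tray (tray x 233–326, bar 247–312). Lowering.

{"name": "apply_moves", "arguments": {
  "rows": [
    {"wx": 0,"wy": 0,"wz": 0,"tx": 0,"ty": 0,"tz": 0.1,"jaw": 0.85},
    {"wx": 0,"wy": 0,"wz": 0,"tx": 0,"ty": 0,"tz": 0.1,"jaw": 0.85},
    {"wx": 0,"wy": 0,"wz": 0,"tx": 0,"ty": 0,"tz": 0.06,"jaw": 0.85},
    {"wx": 0,"wy": 0,"wz": 0,"tx": 0,"ty": 0,"tz": 0.03,"jaw": 0.85},
    {"wx": 0,"wy": 0,"wz": 0,"tx": 0,"ty": 0,"tz": 0.02,"jaw": 0.85}
  ]
}}

```text
clock: 18.62
eef_pos: [0.6495, 0.2391, 0.189]
tcp_rot: [-0.0, 0.145, 0.989, -0.0]
force: [-0.2, -0.2, -0.5]
opening: 0.271
grasp_force: 29.8
```

{"name": "apply_moves", "arguments": {
  "rows": [
    {"wx": 0,"wy": 0,"wz": 0,"tx": 0,"ty": 0,"tz": 0.005,"jaw": 0.85},
    {"wx": 0,"wy": 0,"wz": 0,"tx": 0,"ty": 0,"tz": 0.005,"jaw": 0.85},
    {"wx": 0,"wy": 0,"wz": 0,"tx": 0,"ty": 0,"tz": 0,"jaw": 0.85},
    {"wx": 0,"wy": 0,"wz": 0,"tx": 0,"ty": 0,"tz": 0,"jaw": 0.85}
  ]
}}

```text
clock: 19.12
eef_pos: [0.6495, 0.2391, 0.1879]
tcp_rot: [0.0, 0.146, 0.989, 0.0]
force: [-0.4, 0.2, -0.5]
opening: 0.274
grasp_force: 29.8
```

{"name": "apply_moves", "arguments": {
  "rows": [
    {"wx": 0,"wy": 0,"wz": 0,"tx": 0,"ty": 0,"tz": 0.005,"jaw": 0.85},
    {"wx": 0,"wy": 0,"wz": 0,"tx": 0,"ty": 0,"tz": 0.005,"jaw": 0.85},
    {"wx": 0,"wy": 0,"wz": 0,"tx": 0,"ty": 0,"tz": 0.004,"jaw": 0.85},
    {"wx": 0,"wy": 0,"wz": 0,"tx": 0,"ty": 0,"tz": 0,"jaw": 0.85},
    {"wx": 0,"wy": 0,"wz": 0,"tx": 0,"ty": 0,"tz": 0,"jaw": 0.85}
  ]
}}

```text
clock: 19.75
eef_pos: [0.6494, 0.239, 0.1847]
tcp_rot: [-0.0, 0.146, 0.989, 0.0]
force: [0.1, 0.3, 1.2]
opening: 0.279
grasp_force: 29.9
```

{"name": "apply_moves", "arguments": {
  "rows": [
    {"wx": 0,"wy": 0,"wz": 0,"tx": 0,"ty": 0,"tz": 0.002,"jaw": 0.85},
    {"wx": 0,"wy": 0,"wz": 0,"tx": 0,"ty": 0,"tz": 0,"jaw": 0.85},
    {"wx": 0,"wy": 0,"wz": 0,"tx": 0,"ty": 0,"tz": 0,"jaw": 0.85}
  ]
}}

```text
clock: 20.12
eef_pos: [0.6494, 0.2391, 0.1847]
tcp_rot: [0.0, 0.146, 0.989, -0.0]
force: [-1.1, 0.0, 3.2]
opening: 0.271
grasp_force: 30.3
```

Contact confirmed (3 N). Releasing.

{"name": "apply_moves", "arguments": {
  "rows": [
    {"wx": 0,"wy": 0,"wz": 0,"tx": 0,"ty": 0,"tz": 0,"jaw": 0.68},
    {"wx": 0,"wy": 0,"wz": 0,"tx": 0,"ty": 0,"tz": 0,"jaw": 0.5},
    {"wx": 0,"wy": 0,"wz": 0,"tx": 0,"ty": 0,"tz": 0,"jaw": 0.4},
    {"wx": 0,"wy": 0,"wz": 0,"tx": 0,"ty": 0,"tz": 0,"jaw": 0.4},
    {"wx": 0,"wy": 0,"wz": 0,"tx": 0,"ty": 0,"tz": 0,"jaw": 0.4}
  ]
}}

```text
clock: 20.75
eef_pos: [0.6494, 0.239, 0.1842]
tcp_rot: [-0.0, 0.146, 0.989, 0.0]
force: [-0.4, 0.0, -0.0]
opening: 0.595
grasp_force: 0.0
```

{"name": "apply_moves", "arguments": {
  "rows": [
    {"wx": 0,"wy": 0,"wz": 0,"tx": 0,"ty": 0,"tz": -0.1,"jaw": 0.4},
    {"wx": 0,"wy": 0,"wz": 0,"tx": 0,"ty": 0,"tz": -0.2,"jaw": 0.3},
    {"wx": 0,"wy": 0,"wz": 0,"tx": 0,"ty": 0,"tz": -0.2,"jaw": 0.3},
    {"wx": 0,"wy": 0,"wz": 0,"tx": 0,"ty": 0,"tz": 0,"jaw": 0.3},
    {"wx": 0,"wy": 0,"wz": 0,"tx": 0,"ty": 0,"tz": 0,"jaw": 0.3}
  ]
}}

```text
clock: 21.38
eef_pos: [0.6494, 0.2391, 0.2853]
tcp_rot: [0.001, 0.145, 0.989, 0.0]
force: [0.6, 0.5, -0.4]
opening: 0.699
grasp_force: 0.0
```

Run:
```python
from h import *
go(.4784,.0044,-7.4,.25); k,p,d=see("w12"); P=world(0,k,d,mask(p,"bar_long")>0); print(np.percentile(P[:,2],[5,50,95]))
```

```text
tcp [0.6494 0.2391 0.2853] t 21.38 TOTAL tx 0.4810 ty -1.3699 tz 0.1767 wz -0.1037 force [ 0.6  0.5 -0.4] op 0.699 grip 0.0
tcp [0.649  0.2389 0.2841] [-4.000e-04  1.455e-01  9.894e-01 -2.000e-04] op 0.699
[0.02570136 0.02716531 0.02828976]
```

View pics/w12.png

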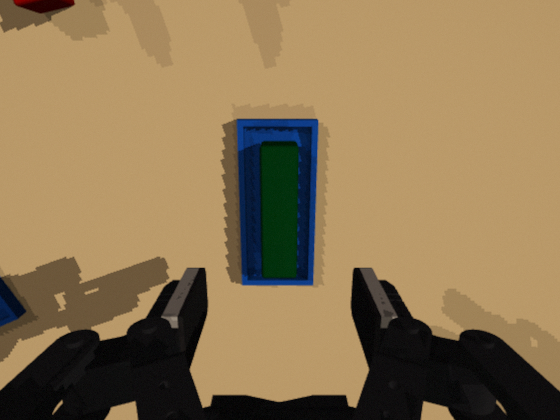

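The medium bar lies flat in its tray (280,210). Now the short bar.

{"name": "apply_moves", "arguments": {
  "rows": [
    {"wx": 0,"wy": 0,"wz": 0,"tx": 0.0962,"ty": -0.274,"tz": 0,"jaw": 0.3},
    {"wx": 0,"wy": 0,"wz": 0,"tx": 0.0962,"ty": -0.274,"tz": 0,"jaw": 0.3},
    {"wx": 0,"wy": 0,"wz": 0,"tx": 0.0962,"ty": -0.274,"tz": 0,"jaw": 0.3},
    {"wx": 0,"wy": 0,"wz": 0,"tx": 0.0962,"ty": -0.274,"tz": 0,"jaw": 0.3},
    {"wx": 0,"wy": 0,"wz": 0,"tx": 0.0962,"ty": -0.274,"tz": 0,"jaw": 0.3}
  ]
}}

```text
clock: 22.05
eef_pos: [0.4763, 0.0032, 0.283]
tcp_rot: [-0.001, 0.145, 0.989, -0.0]
force: [-0.1, -0.4, 0.0]
opening: 0.701
grasp_force: 0.0
```

{"name": "apply_moves", "arguments": {
  "rows": [
    {"wx": 0,"wy": 0,"wz": -0.052,"tx": 0,"ty": 0,"tz": 0,"jaw": 0.3},
    {"wx": 0,"wy": 0,"wz": -0.052,"tx": 0,"ty": 0,"tz": 0,"jaw": 0.3},
    {"wx": 0,"wy": 0,"wz": 0,"tx": 0,"ty": 0,"tz": 0,"jaw": 0.3},
    {"wx": 0,"wy": 0,"wz": 0,"tx": 0,"ty": 0,"tz": 0,"jaw": 0.3},
    {"wx": 0,"wy": 0,"wz": 0,"tx": 0,"ty": 0,"tz": 0,"jaw": 0.3}
  ]
}}

```text
clock: 22.68
eef_pos: [0.4783, 0.0046, 0.284]
tcp_rot: [-0.0, 0.064, 0.998, 0.0]
force: [-0.0, -0.3, -0.3]
opening: 0.697
grasp_force: 0.0
```

Run:
```python
from h import *
k,p,d=see("w13"); n="bar_short"; q,s=fit(n,(.4784,.0044,np.radians(-7.4)),[(k,mask(p,n))]); print(q,np.degrees(q[2]),s)
go(q[0],q[1],np.degrees(q[2]),.182)
```

```text
tcp [0.4783 0.0046 0.2841] [-3.000e-04  6.440e-02  9.979e-01  0.000e+00] op 0.701
[ 0.47970735  0.00387452 -0.13360441] -7.654969082444607 0.8867866809354294
tcp [0.4783 0.0046 0.2841] t 22.73 TOTAL tx -0.0072 ty -0.0025 tz 0.5104 wz 0.0031 force [ 0.4  0.8 -0.5] op 0.701 grip 0.0
```

{"name": "apply_moves", "arguments": {
  "rows": [
    {"wx": 0,"wy": 0,"wz": 0.002,"tx": -0.004,"ty": -0.002,"tz": 0.16,"jaw": 0.3},
    {"wx": 0,"wy": 0,"wz": 0,"tx": 0,"ty": 0,"tz": 0.16,"jaw": 0.3},
    {"wx": 0,"wy": 0,"wz": 0,"tx": 0,"ty": 0,"tz": 0.11,"jaw": 0.3},
    {"wx": 0,"wy": 0,"wz": 0,"tx": 0,"ty": 0,"tz": 0.06,"jaw": 0.3},
    {"wx": 0,"wy": 0,"wz": 0,"tx": 0,"ty": 0,"tz": 0.02,"jaw": 0.3}
  ]
}}

```text
clock: 23.35
eef_pos: [0.4791, 0.0039, 0.1818]
tcp_rot: [-0.0, 0.066, 0.998, 0.0]
force: [0.1, -0.2, 0.4]
opening: 0.701
grasp_force: 0.0
```

{"name": "apply_moves", "arguments": {
  "rows": [
    {"wx": 0,"wy": 0,"wz": 0,"tx": 0,"ty": 0,"tz": 0,"jaw": 0.3},
    {"wx": 0,"wy": 0,"wz": 0,"tx": 0,"ty": 0,"tz": 0,"jaw": 0.3},
    {"wx": 0,"wy": 0,"wz": 0,"tx": 0,"ty": 0,"tz": 0,"jaw": 0.3}
  ]
}}

```text
clock: 23.72
eef_pos: [0.4796, 0.0038, 0.183]
tcp_rot: [0.001, 0.066, 0.998, -0.0]
force: [-0.3, 0.7, 0.2]
opening: 0.699
grasp_force: 0.0
```

Run:
```python
from h import *
k,p,d=see("w14"); go(.479,.0042,-7.6,.182)
m=mask(p,"b")[270:320]>0; print("bar cols",[np.nonzero(r)[0][[0,-1]] for r in m[::25] if r.any()])
```

```text
tcp [0.4795 0.0038 0.1829] [ 6.000e-04  6.590e-02  9.978e-01 -0.000e+00] op 0.698
tcp [0.4795 0.0038 0.1829] t 23.77 TOTAL tx 0.0025 ty 0.0017 tz 0.0045 wz 0.0005 force [-0.3 -0.  -0.5] op 0.698 grip 0.0
bar cols [array([248, 309]), array([249, 308])]
```

{"name": "apply_moves", "arguments": {
  "rows": [
    {"wx": 0,"wy": 0,"wz": 0,"tx": 0,"ty": 0,"tz": 0.004,"jaw": 0.6},
    {"wx": 0,"wy": 0,"wz": 0,"tx": 0,"ty": 0,"tz": 0,"jaw": 0.85},
    {"wx": 0,"wy": 0,"wz": 0,"tx": 0,"ty": 0,"tz": 0,"jaw": 0.85},
    {"wx": 0,"wy": 0,"wz": 0,"tx": 0,"ty": 0,"tz": 0,"jaw": 0.85},
    {"wx": 0,"wy": 0,"wz": 0,"tx": 0,"ty": 0,"tz": 0,"jaw": 0.85}
  ],
  "grip_force": 30
}}

```text
clock: 24.4
eef_pos: [0.4793, 0.0038, 0.1817]
tcp_rot: [0.0, 0.066, 0.998, -0.0]
force: [0.2, -0.1, 2.7]
opening: 0.267
grasp_force: 29.9
```

{"name": "apply_moves", "arguments": {
  "rows": [
    {"wx": 0,"wy": 0,"wz": 0,"tx": 0,"ty": 0,"tz": -0.05,"jaw": 0.85},
    {"wx": 0,"wy": 0,"wz": 0,"tx": 0,"ty": 0,"tz": -0.15,"jaw": 0.85},
    {"wx": 0,"wy": 0,"wz": 0,"tx": 0,"ty": 0,"tz": -0.15,"jaw": 0.85},
    {"wx": 0,"wy": 0,"wz": 0,"tx": 0,"ty": 0,"tz": 0,"jaw": 0.85},
    {"wx": 0,"wy": 0,"wz": 0,"tx": 0,"ty": 0,"tz": 0,"jaw": 0.85}
  ]
}}

```text
clock: 25.02
eef_pos: [0.4787, 0.0039, 0.2513]
tcp_rot: [-0.0, 0.066, 0.998, 0.0]
force: [-0.2, -0.4, -1.0]
opening: 0.274
grasp_force: 29.6
```

Run:
```python
from h import *
go(.636,-.0058,7.6,.25)
```

```text
tcp [0.4787 0.0039 0.2513] t 25.02 TOTAL tx -0.7861 ty 0.0552 tz 0.0064 wz -0.1684 force [-0.2 -0.4 -1. ] op 0.274 grip 29.6
```

{"name": "apply_moves", "arguments": {
  "rows": [
    {"wx": 0,"wy": 0,"wz": 0,"tx": -0.262,"ty": 0.0184,"tz": 0,"jaw": 0.85},
    {"wx": 0,"wy": 0,"wz": 0,"tx": -0.262,"ty": 0.0184,"tz": 0,"jaw": 0.85},
    {"wx": 0,"wy": 0,"wz": 0,"tx": -0.262,"ty": 0.0184,"tz": 0,"jaw": 0.85},
    {"wx": 0,"wy": 0,"wz": -0.084,"tx": 0,"ty": 0,"tz": 0,"jaw": 0.85},
    {"wx": 0,"wy": 0,"wz": -0.084,"tx": 0,"ty": 0,"tz": 0,"jaw": 0.85}
  ]
}}

```text
clock: 25.65
eef_pos: [0.6363, -0.0059, 0.2491]
tcp_rot: [-0.002, -0.068, 0.998, 0.0]
force: [0.3, -0.0, 0.2]
opening: 0.27
grasp_force: 29.6
```

{"name": "apply_moves", "arguments": {
  "rows": [
    {"wx": 0,"wy": 0,"wz": 0,"tx": 0,"ty": 0,"tz": 0,"jaw": 0.85},
    {"wx": 0,"wy": 0,"wz": 0,"tx": 0,"ty": 0,"tz": 0,"jaw": 0.85},
    {"wx": 0,"wy": 0,"wz": 0,"tx": 0,"ty": 0,"tz": 0,"jaw": 0.85}
  ]
}}

```text
clock: 26.02
eef_pos: [0.6361, -0.0058, 0.2512]
tcp_rot: [-0.0, -0.065, 0.998, 0.0]
force: [-0.0, -1.1, -0.1]
opening: 0.266
grasp_force: 29.6
```

Run:
```python
from h import *
see("w15");go(.636,-.0058,7.6,.1855)
```

```text
tcp [ 0.6362 -0.0059  0.2514] [-1.000e-04 -6.560e-02  9.978e-01  0.000e+00] op 0.275
tcp [ 0.6362 -0.0059  0.2514] t 26.07 TOTAL tx 0.0009 ty 0.0004 tz 0.3294 wz -0.0009 force [ 0.1  0.8 -0.3] op 0.275 grip 29.6
```

View pics/w15.png

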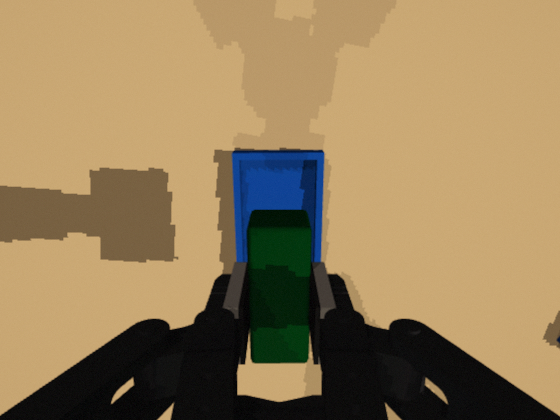

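The short bar is aligned over its tray (tray x 233–324, bar 247–312). Lowering.

{"name": "apply_moves", "arguments": {
  "rows": [
    {"wx": 0,"wy": 0,"wz": 0,"tx": 0,"ty": 0,"tz": 0.1,"jaw": 0.85},
    {"wx": 0,"wy": 0,"wz": 0,"tx": 0,"ty": 0,"tz": 0.1,"jaw": 0.85},
    {"wx": 0,"wy": 0,"wz": 0,"tx": 0,"ty": 0,"tz": 0.06,"jaw": 0.85},
    {"wx": 0,"wy": 0,"wz": 0,"tx": 0,"ty": 0,"tz": 0.03,"jaw": 0.85},
    {"wx": 0,"wy": 0,"wz": 0,"tx": 0,"ty": 0,"tz": 0.02,"jaw": 0.85}
  ]
}}

```text
clock: 26.7
eef_pos: [0.6365, -0.0059, 0.1892]
tcp_rot: [0.0, -0.066, 0.998, -0.0]
force: [-0.4, -0.2, 0.1]
opening: 0.273
grasp_force: 29.6
```

{"name": "apply_moves", "arguments": {
  "rows": [
    {"wx": 0,"wy": 0,"wz": 0,"tx": 0,"ty": 0,"tz": 0.005,"jaw": 0.85},
    {"wx": 0,"wy": 0,"wz": 0,"tx": 0,"ty": 0,"tz": 0.005,"jaw": 0.85},
    {"wx": 0,"wy": 0,"wz": 0,"tx": 0,"ty": 0,"tz": 0,"jaw": 0.85},
    {"wx": 0,"wy": 0,"wz": 0,"tx": 0,"ty": 0,"tz": 0,"jaw": 0.85}
  ]
}}

```text
clock: 27.2
eef_pos: [0.6365, -0.0059, 0.1878]
tcp_rot: [0.0, -0.066, 0.998, -0.0]
force: [-0.7, -0.7, -0.4]
opening: 0.272
grasp_force: 29.6
```

{"name": "apply_moves", "arguments": {
  "rows": [
    {"wx": 0,"wy": 0,"wz": 0,"tx": 0,"ty": 0,"tz": 0.005,"jaw": 0.85},
    {"wx": 0,"wy": 0,"wz": 0,"tx": 0,"ty": 0,"tz": 0.005,"jaw": 0.85},
    {"wx": 0,"wy": 0,"wz": 0,"tx": 0,"ty": 0,"tz": 0.004,"jaw": 0.85},
    {"wx": 0,"wy": 0,"wz": 0,"tx": 0,"ty": 0,"tz": 0,"jaw": 0.85},
    {"wx": 0,"wy": 0,"wz": 0,"tx": 0,"ty": 0,"tz": 0,"jaw": 0.85}
  ]
}}

```text
clock: 27.82
eef_pos: [0.6364, -0.0059, 0.1847]
tcp_rot: [0.0, -0.066, 0.998, 0.0]
force: [-0.5, 0.9, 0.6]
opening: 0.273
grasp_force: 29.6
```

{"name": "apply_moves", "arguments": {
  "rows": [
    {"wx": 0,"wy": 0,"wz": 0,"tx": 0,"ty": 0,"tz": 0.002,"jaw": 0.85},
    {"wx": 0,"wy": 0,"wz": 0,"tx": 0,"ty": 0,"tz": 0,"jaw": 0.85},
    {"wx": 0,"wy": 0,"wz": 0,"tx": 0,"ty": 0,"tz": 0,"jaw": 0.85}
  ]
}}

```text
clock: 28.2
eef_pos: [0.6364, -0.0059, 0.1847]
tcp_rot: [0.0, -0.066, 0.998, -0.0]
force: [-1.6, -0.2, 4.1]
opening: 0.269
grasp_force: 30.2
```

Contact (4 N). Releasing, rising clear and checking all three.

{"name": "apply_moves", "arguments": {
  "rows": [
    {"wx": 0,"wy": 0,"wz": 0,"tx": 0,"ty": 0,"tz": 0,"jaw": 0.68},
    {"wx": 0,"wy": 0,"wz": 0,"tx": 0,"ty": 0,"tz": 0,"jaw": 0.5},
    {"wx": 0,"wy": 0,"wz": 0,"tx": 0,"ty": 0,"tz": 0,"jaw": 0.4},
    {"wx": 0,"wy": 0,"wz": 0,"tx": 0,"ty": 0,"tz": 0,"jaw": 0.4},
    {"wx": 0,"wy": 0,"wz": 0,"tx": 0,"ty": 0,"tz": 0,"jaw": 0.4}
  ]
}}

```text
clock: 28.82
eef_pos: [0.6364, -0.0059, 0.1843]
tcp_rot: [-0.0, -0.066, 0.998, -0.0]
force: [0.3, -0.4, -0.7]
opening: 0.604
grasp_force: 0.0
```

{"name": "apply_moves", "arguments": {
  "rows": [
    {"wx": 0,"wy": 0,"wz": 0,"tx": 0,"ty": 0,"tz": -0.1,"jaw": 0.4},
    {"wx": 0,"wy": 0,"wz": 0,"tx": 0,"ty": 0,"tz": -0.25,"jaw": 0.3},
    {"wx": 0,"wy": 0,"wz": 0,"tx": 0,"ty": 0,"tz": -0.25,"jaw": 0.3},
    {"wx": 0,"wy": 0,"wz": 0,"tx": 0.25,"ty": 0,"tz": -0.15,"jaw": 0.3},
    {"wx": 0,"wy": 0,"wz": 0,"tx": 0.25,"ty": 0,"tz": -0.1,"jaw": 0.3}
  ]
}}

```text
clock: 29.45
eef_pos: [0.5371, -0.0192, 0.3582]
tcp_rot: [0.003, -0.066, 0.998, -0.001]
force: [-0.6, -1.5, 1.4]
opening: 0.702
grasp_force: 0.0
```

{"name": "apply_moves", "arguments": {
  "rows": [
    {"wx": 0,"wy": 0,"wz": 0,"tx": 0.2,"ty": 0,"tz": 0,"jaw": 0.3},
    {"wx": 0,"wy": 0,"wz": 0,"tx": 0,"ty": 0,"tz": 0,"jaw": 0.3},
    {"wx": 0,"wy": 0,"wz": 0,"tx": 0,"ty": 0,"tz": 0,"jaw": 0.3},
    {"wx": 0,"wy": 0,"wz": 0,"tx": 0,"ty": 0,"tz": 0,"jaw": 0.3}
  ]
}}

```text
clock: 29.95
eef_pos: [0.4987, -0.0244, 0.3549]
tcp_rot: [0.001, -0.066, 0.998, -0.0]
force: [-0.6, 0.6, 0.3]
opening: 0.7
grasp_force: 0.0
```

Run:
```python
from h import *
go(0.5,0,0,.4);k,p,d=see("w16"); P=world(0,k,d,mask(p,"b")>0); P=P[np.hypot(P[:,0]-.636,P[:,1]+.006)<.06]; print(np.percentile(P[:,2],[5,50,95]),rect(P))
q,_=manip.read_camera("scene"); cv2.imwrite("pics/end.png",np.hstack([cv2.resize(p[:,:,::-1],(400,300)),cv2.resize(q[150:300,130:330,::-1],(400,300))]))
o=np.load("scene_p.npy"); kk=manip.camera_params("scene")
for nm in("red_a","jar","spatula"): print(nm,[(np.round(b["bbox"]),round(b["conf"],2)) for b in manip.boxes_of(nm,"scene")[:3]])
```

```text
tcp [ 0.4987 -0.0244  0.3549] t 29.95 TOTAL tx -0.0223 ty 0.1200 tz -0.2256 wz 0.0842 force [-0.6  0.6  0.3] op 0.7 grip 0.0
tcp [ 0.4987 -0.0243  0.3546] [ 4.000e-04 -6.610e-02  9.978e-01 -1.000e-04] op 0.7
[0.0126719  0.02701521 0.02817733] [ 6.411e-01 -4.100e-03  7.170e-02  2.350e-02  9.245e+00]
red_a [(array([330., 186., 345., 219.]), 0.73), (array([217., 205., 231., 236.]), 0.71)]
jar [(array([ 78., 244., 112., 288.]), 0.9)]
spatula [(array([449., 190., 502., 247.]), 0.66)]
```

View pics/end.png

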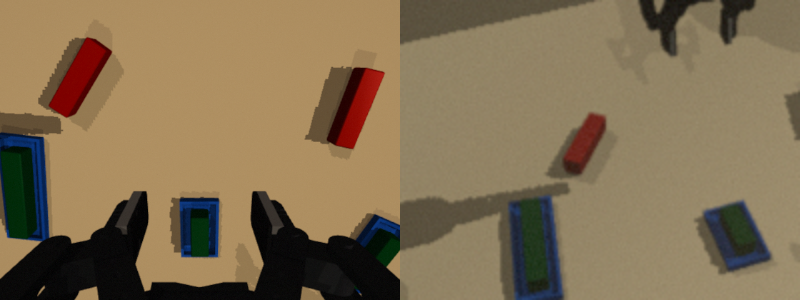

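All three bars lie in their trays: short at (200,228), long at (18,190) and (537,245), medium at (380,245). The reds, jar and spatula have not moved. Handing in.

```bash
python3 -c "
from workcell import manip
print(manip.hand_in())"
```

```text
the job is handed in; nothing more can be done
None
```

The job is handed in at about 30 s on the robot's clock: the long, medium and short green bars were set down in that order, each flat in its own tray, and the red bars, jar and spatula showed no movement in the final camera check.

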